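# Hold the belt tension arm wound back for a belt change

## Task

The belt unit is waiting for its new belt, but a stop pin blocks its tension arm halfway. Pick up the round mallet, drive the stop pin down flush with its boss using the mallet (never push the pin with the gripper), and lay the mallet back on the bench clear of the unit. Then swing the yellow tension arm (it has a red grip at its end) against its spring, over the sunken pin, all the way to the end stop and finish while still holding it there so that the belt can be slipped on; leave the other things on the bench where they lie.

Things in the scene. Friction and masses are not known exactly. Their poses are not given: they have to be found in the camera images.
- belt_unit: Belt drive unit, fixed: green housing, grey deck on top at height 52 mm, two aluminium pulleys (tops at 134 mm) at its back and right, yellow tension arm. Origin on the arm's vertical pivot axis at bench level; the housing reaches from x -135 to +150 and y -200 to +115 mm. z up; -x is its front (black vent slots), towards the robot. Steel end stop with rubber pad right (-y) of the pivot.
- pivot (a point): Point on the tension arm's vertical pivot axis, at the arm's mid height (80 mm above the bench); axes as the belt unit's. The arm is a flat yellow bar 22 mm wide, from 75.5 to 85.5 mm above the bench, with a black roller (44 mm diameter, top at 125 mm) 115 mm from the pivot.
- tension_arm (a joint): Angle of the tension arm, counter-clockwise from above. 0 = at rest, pointing 0.75 rad to the left (+y) of the unit's -x; 1.35 rad = against the end stop, 0.60 rad to the right of -x. A spring drives it back to 0 all the time (at the red grip about 3 N at rest, 8 N at the stop; let go, it springs back). While the stop pin is up, the arm meets it at about 0.57 rad.
- red_grip (a point): Middle of the red upright grip at the end of the tension arm: a round post 22 mm in diameter, from 90 to 140 mm above the bench (this point at 114.5 mm), 165 mm from the pivot axis. It moves with the arm; its x axis points from the pivot outwards along the arm. Free all round and above for a gripper from above.
- stop_pin (a joint): How far the stop pin is driven down, in m: 0 = up, standing 20 mm proud of its boss; 0.020 = flush with the boss. The pin is stiff in its bore (about 9 N moves it) and stays where it is driven. The arm passes over it when it stands less than 3.5 mm proud.
- pin_top (a point): Centre of the top of the stop pin (steel, 12 mm diameter, red ring), on the unit's -x axis 90 mm in front of the pivot; sinks with the pin, from 92 to 72 mm above the bench. With the arm at rest, the nearest part of it is about 50 mm to the left of the pin; towards the robot all is free above the deck.
- boss_top (a point): Centre of the top face of the pin's dark steel boss (30 mm diameter), 72 mm above the bench, fixed; axes as the belt unit's.
- mallet: Round mallet lying on the bench, 0.36 kg: red cone-shaped head 85 mm long (54 mm diameter at the handle, 68 mm at the free end), pale wooden handle 125 mm long. The round side of the head strikes. Origin at bench level under the grip point, x from handle to head, z up as it lies: the head's lowest line, from x 30 to 115 mm, lies flat on the bench at z = 0; the butt is at x -97 mm.
- mallet_grip (a point): Point on the middle of the mallet's handle, 28 mm behind the head, 25 mm above the mallet's underside: grip here across the handle (25 mm thick), firmly: the centre of mass lies in the head, about 65 mm ahead.
- mallet_face (a point): Middle of the flat lowest line of the head as it lies, 73 mm ahead of the grip point: the place to strike the pin with.
- multimeter: Yellow multimeter 92x200x55 mm, a bystander; origin under its centre, long along its y.
- spanner_small: Small steel spanner 22x115x8 mm, a bystander; origin under its centre.
- hex_key: Bent hexagon key 29x88x6 mm, a bystander; origin under its centre.
- tape_black: Roll of black tape 54 mm diameter, 19 mm high, a bystander; origin under its centre.
- solder_spool: Solder spool 58 mm diameter, 37 mm high, a bystander; origin under its centre.
Things that resemble listed ones, but are neither listed nor needed, are in the scene too. There is more than one size of the mallet; the one meant has the size given above.

How it is judged:
By the outcome, as a careful person would: the job done as asked, in the order asked, and still so for the second after the job is handed in, while the arm keeps its last pose, push and grip.
It also fails if it takes over 62 s, if anything falls off the work surface, if the arm or the gripper's body presses on something with over 40 N, if the wrist force passes 120 N, or if a joint passes its speed limit or range.

## Robot

A 6-joint arm with a two-finger parallel gripper is mounted at the origin on a cart in front of the work surface, level with it; the furniture and walls round the work are solid. World frame = base frame: x ahead of the robot, y to its left, z up, the work surface at z = 0. Lengths are in m, angles in rad, forces in N, time in s.
With the tool pointing down it reaches from about 0.3 to 0.95 m from the base axis. Payload 3.1 kg.
Tool frame: the origin (TCP) lies midway between the tips of the shut fingers; the grasp point (between the pads) lies 19 mm behind it; z points along the fingers, y is the line along which they close (so a half turn about z gives the same grasp; the last joint's range is limited). The gripper opens to 85 mm and grips with 20 to 120 N. Pads are 22 mm wide; open, the fingers measure 114 mm over their backs; the gripper's body (76 mm by 85 mm) begins 54 mm behind the grasp point. The pads swing forward as they close: fully open they stand 13 mm farther back than shut.
Start: joints at [-1.288, 0.308, 1.634, -0, 1.2, -0.07], TCP at [0.216, -0.587, 0.231] pointing down, gripper open.
Joint ranges: [-3.06, 3.06], [-0.79, 1.96], [0.05, 2.63], [-1.19, 4.34], [0.05, 2.64], [-2.94, 2.94]. Speed limits (rad/s): [2.79, 2.79, 3.14, 3.14, 3.14, 3.14].

## Interface

Orientations are given as a unit quaternion [w, x, y, z].
In Python, from plant import sensors, viewer, robot gives the robot as it stands.
- The arm moves only by the tool carry_out, never from a script. Its argument "steps" is one flat list of numbers, 7 for each row, row after row: the shift along the tool's x, y, z in parts of the range, where 1.0 means 750 mm, then the turn, a rotation vector about the tool's x, y, z in fractions of the full range, 1 being 4 rad, then the finger opening in mm, from 0 to 85.4. In form: [dx, dy, dz, ax, ay, az, fingers, dx, dy, dz, ax, ay, az, fingers, ...]. A call has 1 to 12 rows; each row is the pose to reach, as a shift and turn from the pose commanded when the call began, along the tool's axes at that moment; what a row does not reach only later rows make up. A row lasts 1/12 s, in which the tool goes at most 41.7 mm and 7.16 degrees, less where a joint would pass 70% of its speed; a pose out of reach is approached as far as the arm can. A call with a gripper value outside its range is refused whole. The fingers move at their own pace and stop on an object; "grip_force" is the grip in N (left out, the last holds). Time passes only in rows, so rows that repeat a pose let the fingers close. It gives the time, the measured TCP pose, the force, the opening and the grip force at its end, in the units of the state.
- sensors.state(): the state, without advancing time (a new reading comes with each control period).
- viewer.read_camera(name): name is "scene" or "top" or "wrist"; returns a dict with "color" (400x640x3 uint8, red, green, blue), "mtx" (3x3 intrinsics, pixels), "T" (4x4, takes a point from camera to world coordinates). Camera axes: x right, y down, z forward; pixel columns grow to the right and rows downward; lengths in m; the calibration is good to about 2 mm. A picture is of the moment at which its call begins. There is no depth.
- robot.hand_in(): hands the job in; it is judged then, once.
The state is a dict: "clock": time; "joint_pos": joint angles; "qvel": joint speeds; "joint_efforts": joint torques, N m; "ee_pos": TCP position; "tcp_rot": TCP orientation; "wrist_force": force on the tool from outside, world axes, zero at the start; "wrist_torque": the same for the moment, N m; "finger_gap": finger opening in m; "gripper_force": force on a finger pad.
Only numpy, scipy, OpenCV 4.12 (cv2) and the standard library are available. Lean on these libraries where they do the work, as an engineer would, in place of code of your own. Each camera call takes 0.05 s, during which the arm holds its last target. There are 200 camera calls.

## Working session

There is one attempt and no reset: what is moved stays moved. The work goes in short steps, Python scripts to look and compute and a tool call to move; the robot and the scene stay as the last step left them, time stands still between calls to the robot, and variables do not carry over. Pictures are saved under pics/ and viewed, at most 10 in all, crops included, and the job is handed in when it is done.

Besides the shell and the picture viewer there is one more tool, called after "Emit:" as name(argument=value, ...) on one line, values as JSON. carry_out: Moves the arm, as the interface text tells. Its arguments: {"type":"object","properties":{"steps":{"type":"array"},"grip_force":{"type":"number"}},"required":["steps"]}

```bash
mkdir -p pics; ls
cat > h.py <<'E'
import numpy as np,cv2,pickle
from plant import sensors,viewer,robot
def grab(n,f):
    d=viewer.read_camera(n); cv2.imwrite('pics/'+f,d['color'][:,:,::-1]); pickle.dump(d,open(f'pics/{f}.pkl','wb')); return d
def load(f): return pickle.load(open(f'pics/{f}.pkl','rb'))
def ray(d,u,v,z):
    T=d['T']; r=T[:3,:3]@np.linalg.inv(d['mtx'])@[u,v,1]; o=T[:3,3]
    return o+r*(z-o[2])/r[2]
def proj(d,p):
    T=d['T']; c=T[:3,:3].T@(np.array(p)-T[:3,3]); q=d['mtx']@c; return q[:2]/q[2]
E
python3 - <<'E'
from h import *
for n in('top','scene'):
    d=grab(n,n+'0.png');print(n,d['mtx'].round(1).tolist(),d['T'].round(3).tolist())
s=sensors.state();print(s)
E
```

```text
pics
top [[463.8, 0.0, 317.8], [0.0, 463.8, 198.4], [0.0, 0.0, 1.0]] [[-0.032, -0.905, 0.425, -0.096], [-0.999, 0.026, -0.021, -0.017], [0.008, -0.425, -0.905, 1.544], [0.0, 0.0, 0.0, 1.0]]
scene [[451.6, 0.0, 321.0], [0.0, 451.6, 199.2], [0.0, 0.0, 1.0]] [[0.444, -0.399, 0.802, -0.743], [-0.895, -0.222, 0.386, -0.674], [0.024, -0.89, -0.456, 0.851], [0.0, 0.0, 0.0, 1.0]]
{'clock': 0.1, 'joint_pos': array([-1.28771684e+00,  3.08950455e-01,  1.63510045e+00, -1.46293254e-05,
        1.19973480e+00, -6.97146803e-02]), 'qvel': array([ 6.04004190e-05, -1.71327842e-03, -2.37692885e-03,  9.37957856e-04,
        4.73829290e-04,  4.38450083e-04]), 'joint_efforts': array([-9.67734923e-04, -4.16408443e+01, -2.77644503e+01, -1.08586007e-04,
        4.01765094e-03, -1.43606567e-06]), 'ee_pos': array([ 0.21569378, -0.58576918,  0.23012207]), 'tcp_rot': array([-1.08956622e-03,  9.84481276e-01,  1.75486223e-01, -1.23533424e-04]), 'wrist_force': array([-0.37491668, -0.02959938,  0.2158346 ]), 'wrist_torque': array([ 0.0193662 , -0.04364595, -0.02089101]), 'gripper_force': 0.0, 'finger_gap': 0.08540709757299986}
```

View pics/top0.png

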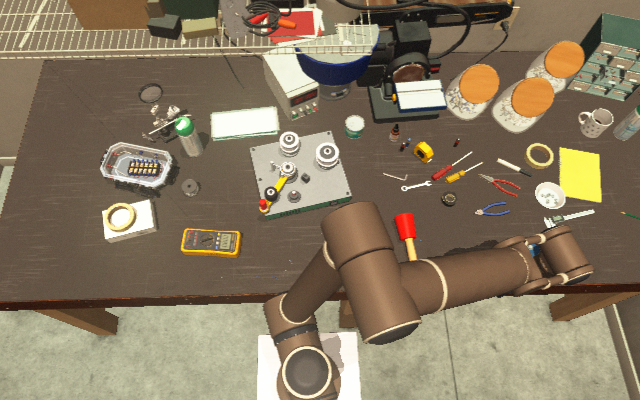

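View pics/scene0.png

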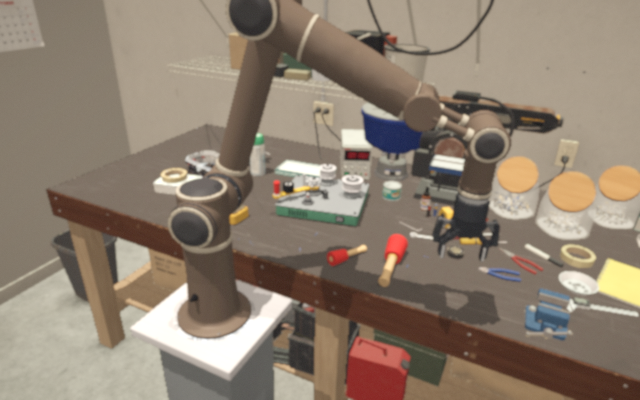

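Two mallets: A at scene (395,258) / top (405,232), and B at scene (347,255), hidden by the arm in the top view. A looks larger; I'll measure both and view a crop.

Run:
```python
from h import *
d=load('scene0.png');im=d['color'];t=load('top0.png')
def masks(im):
    h=cv2.cvtColor(im,cv2.COLOR_RGB2HSV);H,S,V=cv2.split(h)
    red=((H<6)|(H>174))&(S>170)&(V>90)
    return red.astype(np.uint8),h
for nm,q in(('scene',d),('top',t)):
    m,_=masks(q['color']);n,l,st,c=cv2.connectedComponentsWithStats(m)
    for i in range(1,n):
        if st[i,4]>20 : 
            pts=np.argwhere(l==i)[:,::-1].astype(np.float32);r=cv2.minAreaRect(pts)
            print(nm,st[i],c[i].round(1),np.round(cv2.boxPoints(r),1).tolist())
            w=[ray(q,*p,0.03)[:2].round(3).tolist() for p in cv2.boxPoints(r)];print('   w',w)
c1=cv2.resize(im[225:295,315:425],None,fx=5,fy=5,interpolation=cv2.INTER_CUBIC)
c2=cv2.resize(t['color'][205:270,380:440],None,fx=4,fy=4,interpolation=cv2.INTER_CUBIC)
o=np.zeros((350,800,3),np.uint8);o[:350,:550]=c1;o[:260,555:795]=c2
cv2.imwrite('pics/c1.png',o[:,:,::-1])
```

```text
scene [348 153   9   5  39] [352.  154.9] [[348.0, 153.0], [356.0, 153.0], [356.0, 157.0], [348.0, 157.0]]
   w [[1.223, 0.13], [1.244, 0.095], [1.194, 0.074], [1.174, 0.108]]
scene [358 153  10   5  44] [362.3 155. ] [[358.0, 157.0], [358.0, 153.0], [367.0, 153.0], [367.0, 157.0]]
   w [[1.198, 0.065], [1.249, 0.086], [1.271, 0.046], [1.221, 0.027]]
scene [275 182   4  11  41] [276.5 186.9] [[275.0, 182.0], [278.0, 182.0], [278.0, 192.0], [275.0, 192.0]]
   w [[0.752, 0.267], [0.758, 0.256], [0.675, 0.205], [0.669, 0.216]]
scene [386 236  21  27 302] [396.4 246.7] [[382.8999938964844, 257.29998779296875], [390.8999938964844, 233.3000030517578], [408.0, 239.0], [400.0, 263.0]]
   w [[0.433, -0.333], [0.588, -0.309], [0.58, -0.373], [0.429, -0.392]]
scene [328 250  20  15 199] [337.9 256.2] [[326.70001220703125, 253.10000610351562], [344.3999938964844, 247.1999969482422], [348.3999938964844, 259.20001220703125], [330.70001220703125, 265.1000061035156]]
   w [[0.369, -0.164], [0.428, -0.201], [0.371, -0.24], [0.315, -0.204]]
scene [ 347  357   58   43 1967] [373.7 381.1] [[343.79998779
[... 1709 characters left out ...]
.2 186.5] [[490.29998779296875, 186.0], [494.6000061035156, 175.8000030517578], [519.0999755859375, 186.3000030517578], [514.7999877929688, 196.5]]
   w [[0.647, -0.686], [0.688, -0.71], [0.643, -0.791], [0.602, -0.767]]
top [259 199   7  11  54] [262.5 203.5] [[258.29998779296875, 199.89999389648438], [263.70001220703125, 198.10000610351562], [266.8999938964844, 207.6999969482422], [261.5, 209.5]]
   w [[0.615, 0.162], [0.622, 0.143], [0.583, 0.131], [0.577, 0.15]]
top [394 213  22  28 450] [405.3 225.5] [[393.29998779296875, 215.0], [412.20001220703125, 211.5], [416.8999938964844, 237.5], [398.0, 240.89999389648438]]
   w [[0.542, -0.318], [0.554, -0.387], [0.455, -0.391], [0.444, -0.324]]
```

View pics/c1.png

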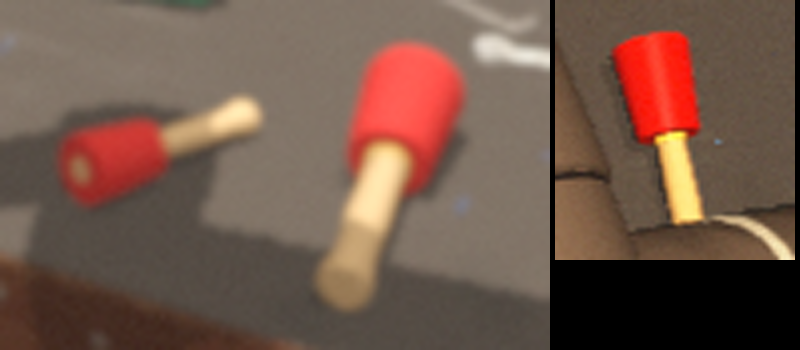

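The crop shows A (right in the crop, scene (395,258)) with a head about 85 x 68 mm. B (scene (347,255)) is only about 50 mm across. So A is the mallet meant. Next I'll work out its axis and find unit features in the top view.

Run:
```python
from h import *
t=load('top0.png')
a=ray(t,403.9,214.7,.034);b=ray(t,408.2,238.2,.027);x=(a-b)[:2];L=np.linalg.norm(x);x/=L
print(a,b,L,'ang',np.degrees(np.arctan2(x[1],x[0])),'grip',b[:2]-30*x/1000)
c=cv2.resize(t['color'][120:225,240:360],None,fx=5,fy=5,interpolation=cv2.INTER_CUBIC)
cv2.imwrite('pics/c2.png',c[:,:,::-1])
w=viewer.read_camera('wrist');print(w['T'].round(3).tolist(),w['mtx'].round(0).tolist())
```

```text
[ 0.54051714 -0.35493219  0.034     ] [ 0.45438316 -0.36157258  0.027     ] 0.0863895676505 ang 4.408426896266493 grip [ 0.42447192 -0.36387855]
[[0.346, -0.89, -0.296, 0.292], [-0.938, -0.329, -0.108, -0.558], [-0.002, 0.315, -0.949, 0.372], [0.0, 0.0, 0.0, 1.0]] [[279.0, 0.0, 322.0], [0.0, 279.0, 203.0], [0.0, 0.0, 1.0]]
```

View pics/c2.png

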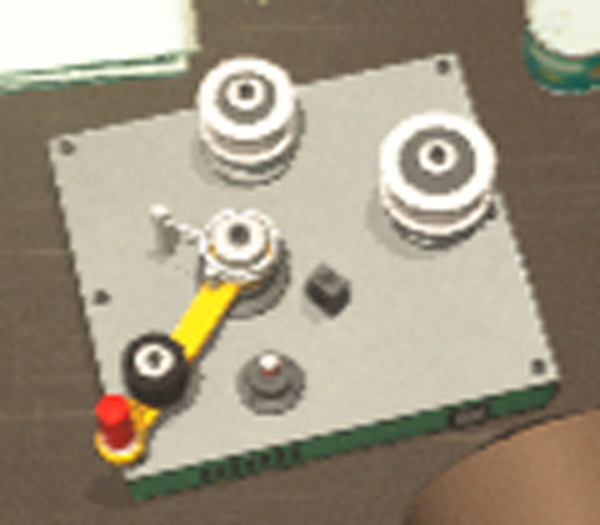

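The crop shows the unit. Deck corners are at top about (250,149), (331,132), (351,197), (264,216), the pin tip at (294,191) and the red grip at (263,203). Next I'll move to hover over the mallet.

Units first: shifts go in shares of 750 mm and turns go in shares of 4 rad. So 272 mm / 750 = 0.3627, -136 mm / 750 = -0.1813, 0.276 rad / 4 = 0.069.

Emit:
carry_out(steps=[0.1813,-0.0907,0.02,0,0,0.0345,85,0.3627,-0.1813,0.04,0,0,0.069,85,0.3627,-0.1813,0.04,0,0,0.069,85,0.3627,-0.1813,0.04,0,0,0.069,85,0.3627,-0.1813,0.04,0,0,0.069,85,0.3627,-0.1813,0.04,0,0,0.069,85,0.3627,-0.1813,0.04,0,0,0.069,85,0.3627,-0.1813,0.04,0,0,0.069,85,0.3627,-0.1813,0.04,0,0,0.069,85,0.3627,-0.1813,0.04,0,0,0.069,85,0.3627,-0.1813,0.04,0,0,0.069,85], grip_force=110)

```text
clock: 1.07
ee_pos: [0.4237, -0.3655, 0.2012]
tcp_rot: [0.0, 0.999, 0.038, -0.0]
wrist_force: [0.6, -0.7, 0.5]
finger_gap: 0.0849
gripper_force: 0.0
```

Run:
```python
from h import *
t=grab('top','top1.png');w=grab('wrist','wrist1.png');s=sensors.state();print(s['ee_pos'],s['tcp_rot'],w['T'].round(4).tolist())
# deck corners, crop px /5 + offset
C={'FL':(122,480),'BL':(50,143),'BR':(455,58),'FR':(556,382)}
P={k:ray(t,240+u/5,120+v/5,.052)[:2] for k,(u,v) in C.items()}
Q=np.array([[-.135,.115],[.150,.115],[.150,-.2],[-.135,-.2]])
W=np.array([P[k] for k in('FL','BL','BR','FR')]);print(W.round(3).tolist())
def fit(Q,W):
    a=Q-Q.mean(0);b=W-W.mean(0);th=np.arctan2((a[:,0]*b[:,1]-a[:,1]*b[:,0]).sum(),(a*b).sum())
    R=np.array([[np.cos(th),-np.sin(th)],[np.sin(th),np.cos(th)]]);o=W.mean(0)-R@Q.mean(0);return th,o,np.linalg.norm(Q@R.T+o-W,axis=1)
print(fit(Q,W))
print('pin',ray(t,240+269/5,120+357/5,.092),'grip',ray(t,240+112/5,120+404/5,.14),'pivot@125?',ray(t,240+238/5,120+236/5,.1))
```

```text
[ 0.42337897 -0.36612251  0.20140336] [ 2.70605279e-04  9.99295044e-01  3.75411499e-02 -5.95072156e-05] [[0.0762, -0.9463, -0.3142, 0.5044], [-0.9971, -0.0719, -0.0251, -0.3596], [0.0011, 0.3152, -0.949, 0.343], [0.0, 0.0, 0.0, 1.0]]
[[0.542, 0.137], [0.818, 0.195], [0.885, -0.111], [0.609, -0.171]]
(np.float64(0.21324087006055203), array([0.69700105, 0.05259725]), array([0.00151975, 0.00229374, 0.00137882, 0.00184483]))
pin [0.61515292 0.03214334 0.092     ] grip [0.55974251 0.13547834 0.14      ] pivot@125? [0.70750081 0.05287455 0.1       ]
```

View pics/wrist1.png

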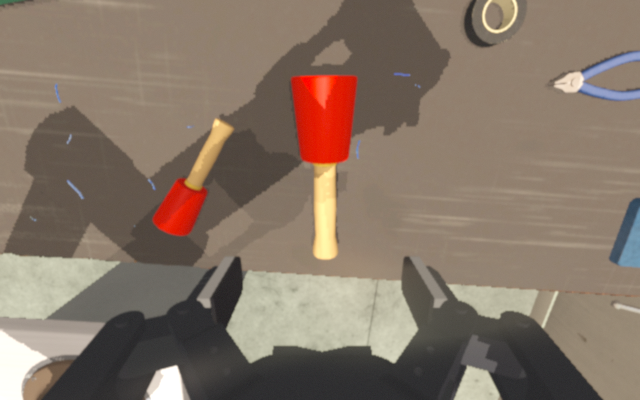

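The wrist view shows mallet A in the middle: head from (324,77) to (324,160), butt at (326,256). B is at (195,180), clear of the fingers.

Run:
```python
from h import *
w=load('wrist1.png')
H,S,V=cv2.split(cv2.cvtColor(w['color'],cv2.COLOR_RGB2HSV))
red=((H<6)|(H>174))&(S>170)&(V>70); red[:, :280]=0; red[:,370:]=0; red[200:]=0
wood=(H>10)&(H<28)&(S>60)&(V>110); wood[:, :300]=0; wood[:,350:]=0;wood[262:]=0;wood[:158]=0
def mids(m,z,rows):
    for v in rows:
        u=np.flatnonzero(m[v]); 
        if len(u): print(v,u.min(),u.max(),ray(w,(u.min()+u.max())/2,v,z).round(4)[:2])
r=np.flatnonzero(red.any(1));print(r.min(),r.max());mids(red,.030,[82,100,120,140,155])
mids(wood,.024,[170,185,200,220,240,252]);
```

```text
75 162
82 291 356 [ 0.5322 -0.3597]
100 293 354 [ 0.5148 -0.3611]
120 296 352 [ 0.4948 -0.3632]
140 299 349 [ 0.4738 -0.3648]
155 301 348 [ 0.4574 -0.3667]
170 312 340 [ 0.4394 -0.3699]
185 302 339 [ 0.4211 -0.3649]
200 300 348 [ 0.4029 -0.3705]
220 300 349 [ 0.3772 -0.3731]
240 300 348 [ 0.3502 -0.3747]
252 300 349 [ 0.3334 -0.3766]
```

In the tool's units: 196 mm / 750 = 0.2613, 180 mm / 750 = 0.24, -0.01 rad / 4 = -0.0025.

Emit:
carry_out(steps=[0.0013,0.0027,0.0533,0,0,-0.0025,85,0.0013,0.0027,0.1067,0,0,-0.0025,85,0.0013,0.0027,0.16,0,0,-0.0025,70,0.0013,0.0027,0.2067,0,0,-0.0025,60,0.0013,0.0027,0.24,0,0,-0.0025,60,0.0013,0.0027,0.2613,0,0,-0.0025,60,0.0013,0.0027,0.2613,0,0,-0.0025,60,0.0013,0.0027,0.2613,0,0,-0.0025,0,0.0013,0.0027,0.2613,0,0,-0.0025,0,0.0013,0.0027,0.2613,0,0,-0.0025,0,0.0013,0.0027,0.2613,0,0,-0.0025,0,0.0013,0.0027,0.2613,0,0,-0.0025,0], grip_force=120)

```text
clock: 2.17
ee_pos: [0.4263, -0.3682, 0.0075]
tcp_rot: [0.001, 0.999, 0.043, 0.001]
wrist_force: [-1.9, 0.1, 6.1]
finger_gap: 0.0227
gripper_force: 116.8
```

In the tool's units: -290 mm / 750 = -0.3867, -200 mm / 750 = -0.2667, -0.127 rad / 4 = -0.0318.

Emit:
carry_out(steps=[0,0,-0.02,0,0,0,0,0,0,-0.0533,0,0,0,0,0,0,-0.1,0,0,0,0,0.0067,-0.0267,-0.1467,0,0,0,0,0.0133,-0.06,-0.1867,0,0,-0.005,0,0.02,-0.1,-0.22,0,0,-0.0075,0,0.0293,-0.1467,-0.2467,0,0,-0.01,0,0.04,-0.1933,-0.2667,0,0,-0.015,0,0.0507,-0.2427,-0.2733,0,0,-0.0175,0,0.0613,-0.2933,-0.2733,0,0,-0.02,0,0.0707,-0.3427,-0.2733,0,0,-0.025,0,0.08,-0.3867,-0.2733,0,0,-0.0318,0])

```text
clock: 3.17
ee_pos: [0.4591, -0.0703, 0.2106]
tcp_rot: [-0.0, 0.994, 0.107, 0.0]
wrist_force: [-0.0, 0.2, -2.5]
finger_gap: 0.023
gripper_force: 117.9
```

In the tool's units: -60 mm / 750 = -0.08, -50 mm / 750 = -0.0667.

Emit:
carry_out(steps=[0.0053,-0.0333,0,0,0,0,0,0.0107,-0.0533,0,0,0,0,0,0.0133,-0.0667,0,0,0,0,0,0.016,-0.08,0,0,0,0,0,0.016,-0.08,0,0,0,0,0,0.016,-0.08,0,0,0,0,0])

```text
clock: 3.67
ee_pos: [0.4589, -0.0118, 0.2103]
tcp_rot: [0.0, 0.994, 0.107, -0.0]
wrist_force: [-0.5, -0.0, -3.1]
finger_gap: 0.0232
gripper_force: 117.9
```

Run:
```python
from h import *
s=sensors.state();print(s['clock'],s['ee_pos'],s['tcp_rot'],s['wrist_force'],s['finger_gap'])
w=grab('wrist','wrist2.png');d=grab('scene','scene2.png');t=grab('top','top2.png')
c=cv2.resize(d['color'][130:260,250:410],None,fx=2.5,fy=2.5,interpolation=cv2.INTER_CUBIC)
o=np.zeros((400,800,3),np.uint8)
o[:325,400:]=c;o[:250,:400]=cv2.resize(w['color'],(400,250),interpolation=cv2.INTER_AREA)
o[250:400,:400]=cv2.resize(t['color'][130:230,220:400],(400,222))[:150]
cv2.imwrite('pics/v2.png',o[:,:,::-1])
```

```text
3.6667 [ 0.45885773 -0.01179888  0.2102504 ] [ 3.36703777e-04  9.94262451e-01  1.06967578e-01 -5.54072716e-05] [-0.51521641 -0.02180259 -3.0728176 ] 0.023208317458146572
```

View pics/v2.png

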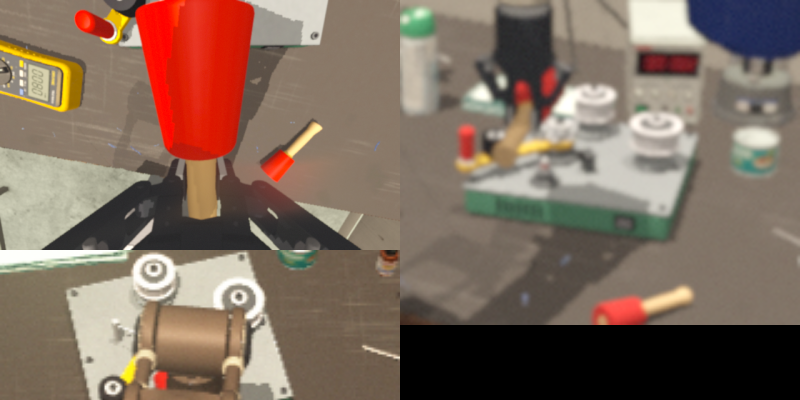

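The pictures show the mallet held straight along the tool x axis. In the scene view the pin is free at about (307,197). Next I'll triangulate the pin, grip and roller against the unit fit.

Run:
```python
from h import *
t=load('top0.png');d=load('scene2.png');d0=load('scene0.png')
for o in([.697,.0526],[.701,.0526],[.703,.052]):
    for th in (.213,):
        R=np.array([[np.cos(th),-np.sin(th)],[np.sin(th),np.cos(th)]])
        P=lambda x,y,z:np.r_[R@[x,y]+o,z]
        a=.75
        g=P(-.165*np.cos(a),.165*np.sin(a),.14);r=P(-.115*np.cos(a),.115*np.sin(a),.125)
        pt=P(-.09,0,.092);bt=P(-.09,0,.072)
        for n,p in(('grip',g),('roller',r),('pin',pt),('boss',bt),('FL',P(-.135,.115,.052)),('FR',P(-.135,-.2,.052))):
            print(n,p.round(4),'top*5',((proj(t,p)-[240,120])*5).round(0),'scene',proj(d,p).round(1))
c=cv2.resize(d['color'][160:220,260:360],None,fx=8,fy=8,interpolation=cv2.INTER_CUBIC)
cv2.imwrite('pics/c3.png',c[:,:,::-1])
w=load('wrist2.png');s=sensors.state();T=np.eye(4)
# level-mallet prediction in wrist view
th=2*np.arctan2(.10697,.99426);R=np.array([[np.cos(th),-np.sin(th)],[np.sin(th),np.cos(th)]])
e=np.array([.45886,-.0118]);zb=.21025-.0075
for pit in(-.1,0,.1):
  for x in(60,80,100):
    rr=(27+7*(x-30)/85)/1000; X=x*np.cos(pit)/1000
    L=[proj(w,np.r_[e+R@[X,y],zb+rr+x/1000*np.sin(pit)])for y in(rr,-rr)];print('pitch',pit,x,np.round(L,0).tolist())
H,S,V=cv2.split(cv2.cvtColor(w['color'],cv2.COLOR_RGB2HSV));m=((H<6)|(H>174))&(S>170)&(V>70)
for v in range(5,260,30):u=np.flatnonzero(m[v,180:430])+180;print(v,u.min() if len(u) else 0,u.max() if len(u) else 0)
```

```text
grip [0.5552 0.137  0.14  ] top*5 [110. 410.] scene [276.3 181.9]
roller [0.5982 0.1114 0.125 ] top*5 [151. 361.] scene [288.2 182.7]
pin [0.609  0.0336 0.092 ] top*5 [267. 365.] scene [307.6 193.8]
boss [0.609  0.0336 0.072 ] top*5 [268. 377.] scene [307.5 198.6]
FL [0.5407 0.1365 0.052 ] top*5 [123. 482.] scene [275.  204.4]
FR [ 0.6073 -0.1714  0.052 ] top*5 [557. 384.] scene [357.1 216.1]
grip [0.5592 0.137  0.14  ] top*5 [110. 405.] scene [276.9 181.5]
roller [0.6022 0.1114 0.125 ] top*5 [151. 356.] scene [288.7 182.3]
pin [0.613  0.0336 0.092 ] top*5 [267. 360.] scene [308.1 193.4]
boss [0.613  0.0336 0.072 ] top*5 [268. 372.] scene [308.  198.1]
FL [0.5447 0.1365 0.052 ] top*5 [123. 477.] scene [275.5 204. ]
FR [ 0.6113 -0.1714  0.052 ] top*5 [557. 379.] scene [357.6 215.7]
grip [0.5612 0.1364 0.14  ] top*5 [111. 402.] scene [277.3 181.3]
roller [0.6042 0.1108 0.125 ] top*5 [152. 353.] scene [289.1 182.1]
pin [0.615 0.033 0.092] top*5 [268. 357.] scene [308.5 193.3]
boss [0.615 0.033 0.072] top*5 [269. 370.] scene [308.4 198. ]
FL [0.5467 0.1359 0.052 ] top*5 [124. 474.] scene [275.9 203.8]
FR [ 0.6133 -0.172   0.052 ] top*5 [557. 377.] scene [357.9 215.5]
pitch -0.1 60 [[256.0, 160.0], [387.0, 160.0]]
pitch -0.1 80 [[249.0, 114.0], [394.0, 114.0]]
pitch -0.1 100 [[242.0, 63.0], [402.0, 63.0]]
pitch 0 60 [[253.0, 162.0], [390.0, 162.0]]
pitch 0 80 [[244.0, 113.0], [399.0, 113.0]]
pitch 0 100 [[234.0, 57.0], [409.0, 57.0]]
pitch 0.1 60 [[250.0, 165.0], [393.0, 165.0]]
pitch 0.1 80 [[239.0, 115.0], [405.0, 115.0]]
pitch 0.1 100 [[226.0, 54.0], [418.0, 54.0]]
5 240 395
35 219 404
65 226 399
95 232 396
125 239 392
155 245 387
185 252 383
215 259 379
245 273 364
```

View pics/c3.png

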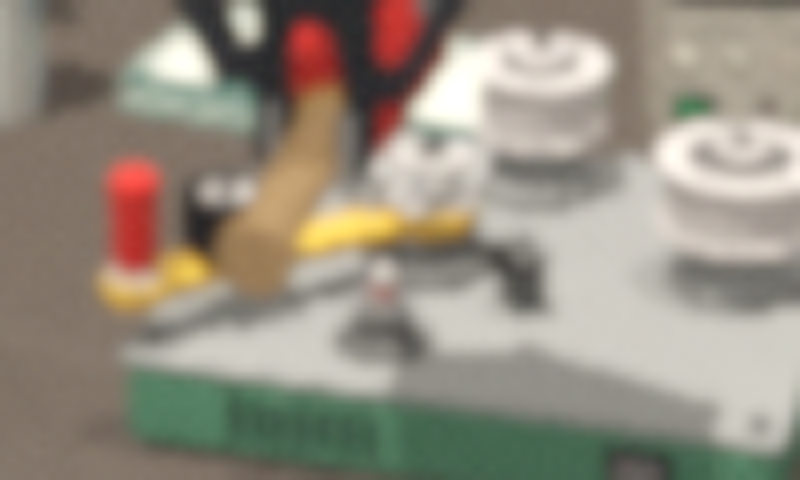

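The unit origin is about (0.7015, 0.0526) with yaw 0.213, which puts the pin at about (0.6135, 0.0335). The mallet is level. Next I'll move above the pin and press in stages.

In the tool's units: 100 mm / 750 = 0.1333, 98 mm / 750 = 0.1307.

Emit:
carry_out(steps=[0.0347,-0.004,0.0133,0,0,0,0,0.0693,-0.008,0.04,0,0,0,0,0.1053,-0.0107,0.0667,0,0,0,0,0.1053,-0.0107,0.0933,0,0,0,0,0.1053,-0.0107,0.12,0,0,0,0,0.1053,-0.0107,0.1307,0,0,0,0,0.1053,-0.0107,0.1333,0,0,0,0,0.1053,-0.0107,0.1333,0,0,0,0])

```text
clock: 4.48
ee_pos: [0.534, 0.0124, 0.1098]
tcp_rot: [-0.0, 0.994, 0.106, -0.001]
wrist_force: [0.4, 0.6, -2.8]
finger_gap: 0.023
gripper_force: 117.9
```

Run:
```python
from h import *
s=sensors.state();print(s['clock'],s['ee_pos'],s['tcp_rot'],s['wrist_force'],s['wrist_torque'])
d=grab('scene','scene3.png')
c=cv2.resize(d['color'][150:220,250:350],None,fx=8,fy=8,interpolation=cv2.INTER_CUBIC)
cv2.imwrite('pics/c4.png',c[:,:,::-1])
```

```text
4.4833 [0.5339993  0.01243163 0.10978235] [-8.42137740e-05  9.94344098e-01  1.06204046e-01 -7.12974539e-04] [ 0.43120255  0.55005015 -2.8223328 ] [-0.09307992  0.23356988  0.03943234]
```

View pics/c4.png

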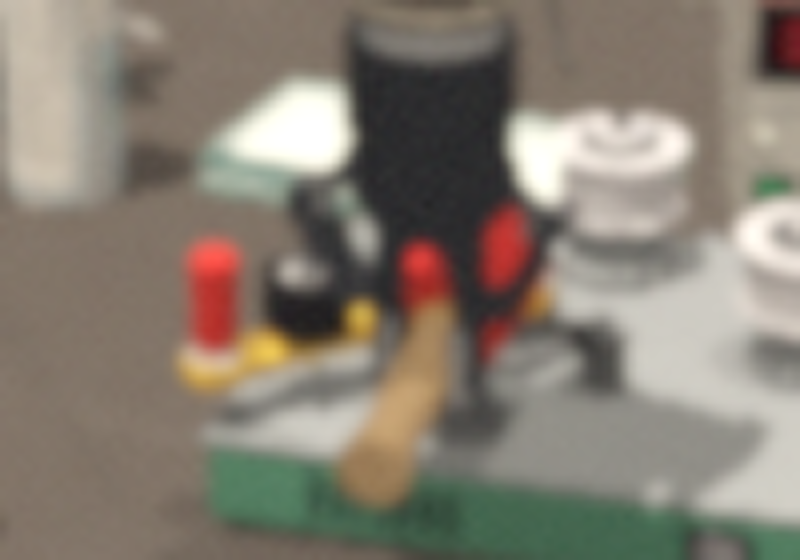

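The mallet head is over the boss, which shows dark at scene (309,202), and the arm with its roller is clear on the left. I'll press down.

In the tool's units: 20 mm / 750 = 0.0267, 17 mm / 750 = 0.0227.

Emit:
carry_out(steps=[0,0,0.0053,0,0,0,0,0,0,0.0107,0,0,0,0,0,0,0.0147,0,0,0,0,0,0,0.0187,0,0,0,0,0,0,0.0227,0,0,0,0,0,0,0.0267,0,0,0,0,0,0,0.0267,0,0,0,0])

```text
clock: 5.12
ee_pos: [0.5345, 0.0128, 0.0909]
tcp_rot: [0.0, 0.994, 0.107, 0.0]
wrist_force: [-4.7, -1.4, 4.7]
finger_gap: 0.0228
gripper_force: 119.0
```

In the tool's units: 8 mm / 750 = 0.0107, 6 mm / 750 = 0.008.

Emit:
carry_out(steps=[0,0,0.0027,0,0,0,0,0,0,0.0053,0,0,0,0,0,0,0.008,0,0,0,0,0,0,0.0107,0,0,0,0,0,0,0.0107,0,0,0,0])

```text
clock: 5.53
ee_pos: [0.5347, 0.0129, 0.083]
tcp_rot: [0.0, 0.994, 0.107, 0.0]
wrist_force: [-4.0, -2.1, 6.2]
finger_gap: 0.0226
gripper_force: 119.0
```

Emit:
carry_out(steps=[0,0,0.002,0,0,0,0,0,0,0.004,0,0,0,0,0,0,0.0053,0,0,0,0,0,0,0.0053,0,0,0,0])

```text
clock: 5.87
ee_pos: [0.5348, 0.0129, 0.0791]
tcp_rot: [0.0, 0.994, 0.107, 0.0]
wrist_force: [-4.1, -0.8, 5.2]
finger_gap: 0.0228
gripper_force: 119.0
```

In the tool's units: 2 mm / 750 = 0.0027, 1 mm / 750 = 0.0013.

Emit:
carry_out(steps=[0,0,0.0013,0,0,0,0,0,0,0.0027,0,0,0,0,0,0,0.0027,0,0,0,0])

```text
clock: 6.12
ee_pos: [0.5347, 0.0129, 0.0774]
tcp_rot: [0.0, 0.994, 0.107, 0.0]
wrist_force: [-4.8, -1.5, 7.8]
finger_gap: 0.0224
gripper_force: 119.3
```

Run:
```python
from h import *
s=sensors.state();print(s['clock'],s['ee_pos'],s['wrist_force'],s['wrist_torque'])
w=load('wrist2.png');w=grab('wrist','wrist4.png');e=s['ee_pos'];th=.2136
R=np.array([[np.cos(th),-np.sin(th)],[np.sin(th),np.cos(th)]])
for pit in(-.1,0,.1):
  for x in(60,80,100):
    rr=(27+7*(x-30)/85)/1000
    print(pit,x,np.round([proj(w,np.r_[e[:2]+R@[x*np.cos(pit)/1000,y],e[2]-.0075+rr+x/1000*np.sin(pit)])for y in(rr,-rr)]).tolist())
H,S,V=cv2.split(cv2.cvtColor(w['color'],cv2.COLOR_RGB2HSV));m=((H<6)|(H>174))&(S>170)&(V>70)
for v in range(5,260,30):u=np.flatnonzero(m[v,180:430])+180;print(v,u.min() if len(u) else 0,u.max() if len(u) else 0)
```

```text
6.1167 [0.53465977 0.01285947 0.07735291] [-4.79780594 -1.52915057  7.78368   ] [-0.05633877  0.35749219 -0.05461508]
-0.1 60 [[256.0, 160.0], [387.0, 161.0]]
-0.1 80 [[249.0, 114.0], [394.0, 114.0]]
-0.1 100 [[242.0, 63.0], [402.0, 63.0]]
0 60 [[253.0, 162.0], [390.0, 162.0]]
0 80 [[244.0, 113.0], [399.0, 114.0]]
0 100 [[234.0, 57.0], [409.0, 57.0]]
0.1 60 [[250.0, 165.0], [393.0, 165.0]]
0.1 80 [[239.0, 115.0], [405.0, 115.0]]
0.1 100 [[226.0, 54.0], [418.0, 54.0]]
5 241 401
35 215 408
65 222 403
95 230 398
125 237 393
155 244 389
185 251 385
215 258 380
245 269 368
```

The head has yielded upward by about 0.05 rad. I'll tip the tool to level the face and keep pressing.

In the tool's units: -0.06 rad / 4 = -0.015.

Emit:
carry_out(steps=[0,0,0,0,-0.005,0,0,0,0,0,0,-0.0088,0,0,0,0,0,0,-0.0125,0,0,0,0,0,0,-0.015,0,0,0,0,0,0,-0.015,0,0])

```text
clock: 6.58
ee_pos: [0.5344, 0.0131, 0.0785]
tcp_rot: [0.003, 0.994, 0.107, -0.031]
wrist_force: [-9.1, -1.9, 13.4]
finger_gap: 0.0227
gripper_force: 119.7
```

In the tool's units: 3 mm / 750 = 0.004, 2 mm / 750 = 0.0027.

Emit:
carry_out(steps=[0,0,0.0013,0,0,0,0,0,0,0.0027,0,0,0,0,0,0,0.004,0,0,0,0,0,0,0.004,0,0,0,0])

```text
clock: 6.92
ee_pos: [0.5336, 0.0137, 0.0755]
tcp_rot: [0.003, 0.994, 0.107, -0.031]
wrist_force: [-10.4, 1.0, 16.1]
finger_gap: 0.023
gripper_force: 119.4
```

```bash
cat > wp.py <<'E'
from h import *
s=sensors.state();print(s['clock'],s['ee_pos'],s['wrist_force'],s['wrist_torque'])
import sys
w=grab('wrist',sys.argv[1])
H,S,V=cv2.split(cv2.cvtColor(w['color'],cv2.COLOR_RGB2HSV));m=((H<6)|(H>174))&(S>170)&(V>70)
for v in (57,85,113,162,185):u=np.flatnonzero(m[v,180:430])+180;print(v,u.min(),u.max(),u.max()-u.min())
E
python3 wp.py wrist5.png
```

```text
6.9167 [0.53364695 0.01370828 0.07553339] [-10.36744427   1.03648879  16.06726266] [0.50122306 0.78561115 0.2157021 ]
57 217 418 201
85 225 412 187
113 232 406 174
162 244 395 151
185 249 391 142
```

Force has risen, so the face is on the boss. I'll back off and look at the pin.

In the tool's units: -90 mm / 750 = -0.12, -80 mm / 750 = -0.1067.

Emit:
carry_out(steps=[0,0,-0.02,0,0,0,0,0,0,-0.0533,0,0,0,0,-0.04,0,-0.0867,0,0,0,0,-0.08,0,-0.1067,0,0,0,0,-0.12,0,-0.12,0,0,0,0,-0.12,0,-0.12,0,0,0,0,-0.12,0,-0.12,0,0,0,0])

```text
clock: 7.55
ee_pos: [0.4512, -0.0049, 0.1689]
tcp_rot: [0.003, 0.994, 0.106, -0.029]
wrist_force: [0.9, 0.4, -3.1]
finger_gap: 0.0228
gripper_force: 117.9
```

```bash
python3 wp.py wrist6.png
python3 - <<'E'
from h import *
d=grab('scene','scene6.png');t=grab('top','top6.png');a=load('scene2.png')
f=lambda i,r,c,k:cv2.resize(i['color'][r:r+30,c:c+40],None,fx=k,fy=k,interpolation=cv2.INTER_CUBIC)
o=np.hstack([f(a,183,290,10),f(d,183,290,10)])
cv2.imwrite('pics/c6.png',o[:,:,::-1])
E
```

```text
7.55 [ 0.45119778 -0.00490846  0.16894727] [ 0.93449203  0.36096138 -3.13415677] [-0.01864585  0.12826454 -0.01918268]
57 226 413 187
85 232 408 176
113 238 403 165
162 248 393 145
185 253 388 135
```

View pics/c6.png

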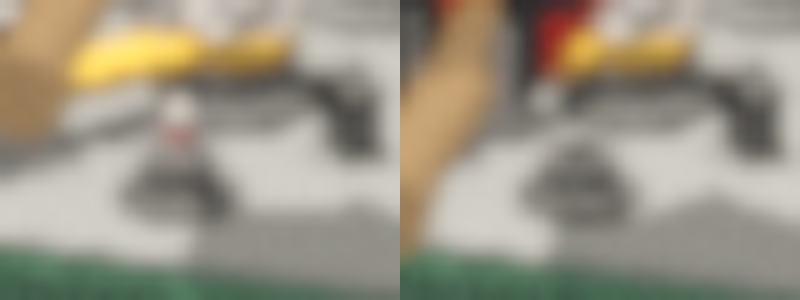

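The right half shows the pin's red ring and tip gone; only the boss remains, at about scene (308,200). I'll press once more with a little extra nose-down tilt to make sure it's flush.

In the tool's units: 90 mm / 750 = 0.12, 88 mm / 750 = 0.1173, -0.05 rad / 4 = -0.0125.

Emit:
carry_out(steps=[0.04,0,0,0,-0.005,0,0,0.08,0,0.0267,0,-0.01,0,0,0.12,0,0.06,0,-0.0125,0,0,0.12,0,0.0867,0,-0.0125,0,0,0.12,0,0.1013,0,-0.0125,0,0,0.12,0,0.1093,0,-0.0125,0,0,0.12,0,0.1133,0,-0.0125,0,0,0.12,0,0.1173,0,-0.0125,0,0,0.12,0,0.1173,0,-0.0125,0,0])

```text
clock: 8.45
ee_pos: [0.5342, 0.0132, 0.0777]
tcp_rot: [0.006, 0.993, 0.107, -0.055]
wrist_force: [-7.4, 1.2, 12.6]
finger_gap: 0.0228
gripper_force: 120.7
```

In the tool's units: 2 mm / 750 = 0.0027, 1 mm / 750 = 0.0013.

Emit:
carry_out(steps=[0,0,0.0013,0,0,0,0,0,0,0.0027,0,0,0,0,0,0,0.0027,0,0,0,0])

```text
clock: 8.7
ee_pos: [0.534, 0.0131, 0.0767]
tcp_rot: [0.006, 0.993, 0.107, -0.055]
wrist_force: [-7.7, 0.9, 16.0]
finger_gap: 0.0227
gripper_force: 121.2
```

```bash
python3 wp.py wrist7.png
```

```text
8.7 [0.53400661 0.01312478 0.07671877] [-7.70175338  0.86965689 15.96851313] [0.29933805 0.61476527 0.11912097]
57 214 423 209
85 222 416 194
113 230 409 179
162 242 398 156
185 248 393 145
```

In the tool's units: -18 mm / 750 = -0.024, -15 mm / 750 = -0.02, -0.13 rad / 4 = -0.0325.

Emit:
carry_out(steps=[0,0,-0.02,0,0,0,0,0,0,-0.024,0,-0.0175,0,0,0,0,-0.024,0,-0.0325,0,0,0,0,-0.02,0,-0.0325,0,0,0,0,-0.016,0,-0.0325,0,0,0,0,-0.012,0,-0.0325,0,0,0,0,-0.0093,0,-0.0325,0,0,0,0,-0.0093,0,-0.0325,0,0])

```text
clock: 9.42
ee_pos: [0.5361, 0.0129, 0.0826]
tcp_rot: [0.013, 0.987, 0.106, -0.117]
wrist_force: [-2.5, 0.1, 12.1]
finger_gap: 0.0233
gripper_force: 121.4
```

```bash
python3 wp.py wrist8.png
```

```text
9.4167 [0.53608602 0.01287684 0.0826174 ] [-2.51571329  0.09598584 12.10230124] [ 0.16909481 -0.16704551  0.04196971]
57 209 429 220
85 218 424 206
113 226 416 190
162 240 403 163
185 245 397 152
```

In the tool's units: 2.5 mm / 750 = 0.0033, 1 mm / 750 = 0.0013.

Emit:
carry_out(steps=[0,0,0.0013,0,0,0,0,0,0,0.0033,0,0,0,0,0,0,0.0033,0,0,0,0])

```text
clock: 9.72
ee_pos: [0.5354, 0.0127, 0.0805]
tcp_rot: [0.013, 0.987, 0.106, -0.117]
wrist_force: [-4.0, -0.7, 11.3]
finger_gap: 0.023
gripper_force: 121.8
```

```bash
python3 wp.py wrist9.png
```

```text
9.7167 [0.53543207 0.01271073 0.08049415] [-4.02226249 -0.65944076 11.33055557] [ 0.10242969 -0.11263289  0.01470288]
57 206 429 223
85 215 427 212
113 223 419 196
162 238 405 167
185 244 399 155
```

The face is level and pressed on the boss. I'll compute the return path to the mallet's place in tool axes.

```bash
cat >> h.py <<'E'
from scipy.spatial.transform import Rotation as Ro
def tool(): 
    s=sensors.state();q=s['tcp_rot'];return s['ee_pos'],Ro.from_quat([q[1],q[2],q[3],q[0]])
def sh(p,e=None):
    e0,R=tool();return (1000*R.inv().apply(np.array(p)-(e0 if e is None else e))).round(1)
E
python3 - <<'E'
from h import *
e,R=tool();print(e,R.as_matrix().round(3).tolist())
for p in([.52,.01,.16],[.47,-.05,.20],[.43,-.2,.20],[.424,-.368,.19],[.424,-.368,.10],[.424,-.368,.03],[.424,-.368,.013]):print(p,sh(p))
E
```

```text
[0.53545411 0.01271651 0.08059348] [[0.95, 0.212, -0.228], [0.206, -0.977, -0.05], [-0.233, 0.001, -0.972]]
[0.52, 0.01, 0.16] [-33.8  -0.6 -73.6]
[0.47, -0.05, 0.2] [-103.    47.5  -98. ]
[0.43, -0.2, 0.2] [-171.9  185.6  -81.4]
[0.424, -0.368, 0.19] [-209.9  348.5  -61.8]
[0.424, -0.368, 0.1] [-188.9  348.4   25.7]
[0.424, -0.368, 0.03] [-172.5  348.4   93.8]
[0.424, -0.368, 0.013] [-168.6  348.4  110.3]
```

In the tool's units: 338 mm / 750 = 0.4507, -172 mm / 750 = -0.2293.

Emit:
carry_out(steps=[-0.0227,0,-0.0493,0,0,0,0,-0.0453,0,-0.0987,0,0,0,0,-0.0907,0.032,-0.1147,0,0,0,0,-0.1267,0.0627,-0.1307,0,0,0,0,-0.1533,0.1067,-0.1267,0,0,0,0,-0.1733,0.1533,-0.1227,0,0,0,0,-0.2,0.2,-0.1147,0,0,0,0,-0.2293,0.248,-0.108,0,0,0,0,-0.2427,0.2987,-0.1013,0,0,0,0,-0.256,0.3493,-0.0947,0,0,0,0,-0.2693,0.4,-0.0893,0,0,0,0,-0.2773,0.4507,-0.0827,0,0,0,0])

```text
clock: 10.77
ee_pos: [0.421, -0.3583, 0.1869]
tcp_rot: [0.012, 0.987, 0.106, -0.119]
wrist_force: [0.9, 0.3, -3.0]
finger_gap: 0.0227
gripper_force: 119.3
```

Run:
```python
from h import *
for n in('top','scene'):grab(n,n+'10.png')
e,R=tool();print(e)
for z in(.1,.04,.02,.012):print(sh([.424,-.368,z]))
d=load('scene10.png');o=np.vstack([cv2.resize(d['color'][160:290,290:450],None,fx=3.5,fy=3.5,interpolation=cv2.INTER_CUBIC)])
cv2.imwrite('pics/c10.png',o[:,:,::-1])
```

```text
[ 0.42159855 -0.36211816  0.18658168]
[21.6  5.9 83.9]
[ 35.9   5.7 142.2]
[ 40.6   5.6 161.6]
[ 42.5   5.6 169.4]
```

View pics/c10.png

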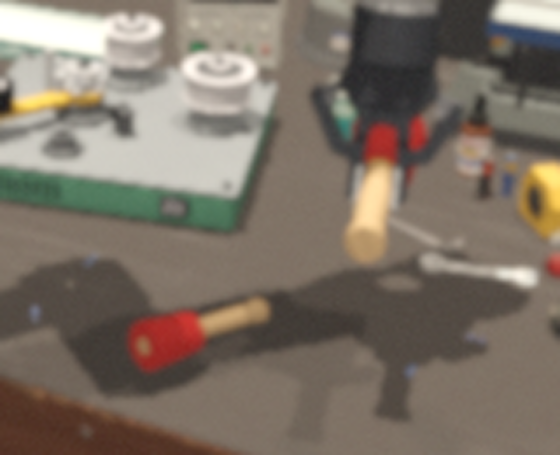

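This shows the mallet over bare bench, with the unit's boss without a proud pin at crop (62,143). That was my tenth and last picture, so from here I'll rely on numbers. I'll lower the mallet.

In the tool's units: 163 mm / 750 = 0.2173, 157 mm / 750 = 0.2093.

Emit:
carry_out(steps=[0.0107,0.008,0.04,0,0,0,0,0.0213,0.008,0.08,0,0,0,0,0.032,0.008,0.1227,0,0,0,0,0.0427,0.008,0.1667,0,0,0,0,0.0493,0.008,0.196,0,0,0,0,0.0533,0.008,0.2093,0,0,0,0,0.0547,0.008,0.2173,0,0,0,0,0.0547,0.008,0.2173,0,0,0,0])

```text
clock: 11.53
ee_pos: [0.4246, -0.3617, 0.0186]
tcp_rot: [0.012, 0.987, 0.106, -0.12]
wrist_force: [-0.1, -0.2, -1.8]
finger_gap: 0.023
gripper_force: 119.3
```

In the tool's units: 7 mm / 750 = 0.0093, 5 mm / 750 = 0.0067.

Emit:
carry_out(steps=[0.0009,0,0.004,0,0,0,0,0.0016,0,0.0067,0,0,0,0,0.0023,0,0.0093,0,0,0,0,0.0023,0,0.0093,0,0,0,0])

```text
clock: 11.87
ee_pos: [0.4262, -0.3638, 0.0139]
tcp_rot: [0.014, 0.987, 0.106, -0.118]
wrist_force: [-2.2, 0.5, 3.4]
finger_gap: 0.023
gripper_force: 120.3
```

In the tool's units: -175 mm / 750 = -0.2333, -136 mm / 750 = -0.1813, 0.24 rad / 4 = 0.06.

Emit:
carry_out(steps=[0,0,0,0,0,0,40,0,0,0,0,0,0,60,0,0,0,0,0,0,80,0,0,0,0,0,0,80,-0.0067,0,-0.0267,0,0,0,80,-0.0187,0,-0.0773,0,0,0,80,-0.0307,0,-0.1293,0,0.01,0,80,-0.044,0,-0.1813,0,0.025,0,80,-0.056,0,-0.2333,0,0.04,0,80,-0.056,0,-0.2333,0,0.06,0,80,-0.056,0,-0.2333,0,0.06,0,80])

```text
clock: 12.78
ee_pos: [0.4263, -0.3646, 0.1963]
tcp_rot: [0.003, 0.994, 0.106, 0.003]
wrist_force: [-0.5, 0.0, -0.4]
finger_gap: 0.0802
gripper_force: 0.0
```

Run:
```python
from h import *
w=grab('wrist','wrist11.png');e,R=tool();print(e,R.as_matrix().round(3).tolist())
H,S,V=cv2.split(cv2.cvtColor(w['color'],cv2.COLOR_RGB2HSV))
m=(((H<6)|(H>174))&(S>170)&(V>70)).astype(np.uint8)
n,l,st,c=cv2.connectedComponentsWithStats(m)
for i in range(1,n):
    if st[i,4]>200:
        b=cv2.boxPoints(cv2.minAreaRect(np.argwhere(l==i)[:,::-1].astype(np.float32)))
        print(st[i],[ray(w,*p,.034).round(3)[:2].tolist() for p in b])
t=load('top10.png');s=load('scene10.png')
def P(x,y,z,th=.213,o=(.7015,.0526)):return np.r_[o[0]+x*np.cos(th)-y*np.sin(th),o[1]+x*np.sin(th)+y*np.cos(th),z]
for nm,q,q0 in(('top',t,load('top0.png')),('scene',s,load('scene2.png'))):
    H,S,V=cv2.split(cv2.cvtColor(q['color'],cv2.COLOR_RGB2HSV));u,v=proj(q,P(-.09,0,.072)).round().astype(int);print(nm,u,v)
    print(cv2.cvtColor(q['color'],cv2.COLOR_RGB2GRAY)[v-8:v+5,u-4:u+5]);print(cv2.cvtColor(q0['color'],cv2.COLOR_RGB2GRAY)[v-8:v+5,u-4:u+5])
a=.75;g=P(-.165*np.cos(a),.165*np.sin(a),.1145);print('grip',g,proj(t,g+[0,0,.0255]))
H,S,V=cv2.split(cv2.cvtColor(t['color'],cv2.COLOR_RGB2HSV));m=((H<6)|(H>174))&(S>150)&(V>70);m[:185]=0;m[225:]=0;m[:,:240]=0;m[:,290:]=0;y,x=np.nonzero(m);print(x.min(),x.max(),y.min(),y.max(),x.mean())
```

```text
[ 0.42529151 -0.36314071  0.1936019 ] [[0.978, 0.21, 0.001], [0.21, -0.978, -0.002], [0.0, 0.002, -1.0]]
[ 287   76   67   89 4934] [[0.531, -0.308], [0.545, -0.372], [0.459, -0.394], [0.444, -0.323]]
[ 142  164   61   59 2058] [[0.361, -0.165], [0.425, -0.199], [0.407, -0.237], [0.34, -0.205]]
top 294 194
[[207 209 213 211 212 213 210 211 213]
 [206 209 211 211 213 211 211 213 213]
 [211 211 207 208 210 210 212 214 214]
 [206 208 209 209 209 210 212 212 213]
 [207 209 184 164 167 182 200 210 214]
 [139 139 137 137 139 136 133 157 203]
 [ 89  98 125 134 134 132 139 112 120]
 [ 91  85  91  77  68  92 124 121 123]
 [ 95  91  87  87  77  80 124 138 129]
 [ 98 100  95  90  86  88 122 122 125]
 [104 103  98  98  96  87  91  99 112]
 [108 104 100  99  98  92  90  86  99]
 [111 107 106 101  97  99  96  87  85]]
[[201 201 204 206 205 204 203 202 205]
 [200 202 203 205 206 204 203 206 205]
 [203 201 198 201 203 202 201 204 205]
 [201 198 198 201 199 202 205 204 206]
 [198 200 180 159 162 175 193 202 205]
 [174 143 198 244 241 176 123 151 189]
 [133 126 239 248 249 188 129 108 115]
 [133 130 1
[... 656 characters left out ...]
7 131 161]
 [120 108 101 100  98  97  96 115 139]
 [125 118 115 115 116 113 110 115 130]]
[[173 154 139 126 114 108 108 111 107]
 [169 147 128 120 111 100  97 100  99]
 [176 157 148 156 150 124 110 111 107]
 [168 159 169 186 180 154 132 130 130]
 [145 147 170 189 183 160 143 139 140]
 [138 146 158 165 159 148 141 141 145]
 [155 154 151 146 140 140 149 158 165]
 [171 159 152 145 137 141 155 174 187]
 [168 153 146 143 138 136 146 171 191]
 [153 136 131 130 129 123 128 153 181]
 [131 115 111 109 105 101 104 131 161]
 [121 108 103 102  96  91  88 106 136]
 [126 120 117 116 114 101  88  94 115]]
grip [0.55972421 0.13700749 0.1145    ] [261.9402796  200.81691492]
259 264 199 204 261.27272727272725
```

The mallet lies back on the bench, the pin has gone in both views and the grip is where predicted (0.560, 0.137). Next I'll move over the red grip.

In the tool's units: -449 mm / 750 = -0.5987, -114 mm / 750 = -0.152, 0.75 rad / 4 = 0.1875.

Emit:
carry_out(steps=[0.0267,-0.0507,-0.04,0,0,0.0175,60,0.0533,-0.1013,-0.04,0,0,0.0325,60,0.08,-0.152,-0.04,0,0,0.05,60,0.1053,-0.2027,-0.04,0,0,0.065,60,0.1307,-0.2533,-0.04,0,0,0.0825,60,0.156,-0.304,-0.04,0,0,0.0975,60,0.1827,-0.3547,-0.04,0,0,0.115,60,0.208,-0.4053,-0.04,0,0,0.1325,60,0.2347,-0.456,-0.04,0,0,0.15,60,0.2613,-0.5067,-0.04,0,0,0.1675,60,0.2867,-0.5573,-0.04,0,0,0.1875,60,0.3067,-0.5987,-0.04,0,0,0.1875,60])

```text
clock: 13.83
ee_pos: [0.5513, 0.1156, 0.2193]
tcp_rot: [0.002, 0.964, -0.266, -0.003]
wrist_force: [0.5, 0.1, -0.3]
finger_gap: 0.0602
gripper_force: 0.0
```

Emit:
carry_out(steps=[0,0,0,0,0,0,60,0,0,0,0,0,0,60,0,0,0,0,0,0,60])

```text
clock: 14.08
ee_pos: [0.5512, 0.1133, 0.2197]
tcp_rot: [0.002, 0.965, -0.264, -0.002]
wrist_force: [-0.1, -0.2, -0.6]
finger_gap: 0.0601
gripper_force: 0.0
```

Run:
```python
from h import *
w=grab('wrist','wrist12.png');e,R=tool();print(e,R.as_matrix().round(3).tolist(),sensors.state()['joint_pos'].round(3))
H,S,V=cv2.split(cv2.cvtColor(w['color'],cv2.COLOR_RGB2HSV))
m=(((H<6)|(H>174))&(S>150)&(V>70)).astype(np.uint8)
n,l,st,c=cv2.connectedComponentsWithStats(m)
for i in range(1,n):
    if st[i,4]>60: print(st[i],c[i].round(1),'world@.12',ray(w,*c[i],.12).round(4))
for g in([.5597,.137,.14],[.5597,.137,.09]):print('pred',proj(w,g))
print('shift',sh([.5597,.137,.1]))
```

```text
[0.55139457 0.1125204  0.22017606] [[0.86, -0.511, -0.004], [-0.511, -0.86, -0.002], [-0.003, 0.004, -1.0]] [ 1.250e-01  2.030e-01  1.790e+00 -1.000e-03  1.153e+00  2.232e+00]
[ 579  144   54   51 2284] [606.9 169.7] world@.12 [ 0.4501 -0.119   0.12  ]
[278 191  26  38 734] [291.7 210. ] world@.12 [0.5599 0.1396 0.12  ]
pred [292.19358756 216.69225168]
pred [296.86576784 198.81708756]
shift [ -5.  -25.7 120.1]
```

In the tool's units: 120 mm / 750 = 0.16, 112 mm / 750 = 0.1493.

Emit:
carry_out(steps=[-0.0067,-0.0347,0.0133,0,0,0,60,-0.0067,-0.0347,0.06,0,0,0,60,-0.0067,-0.0347,0.1133,0,0,0,60,-0.0067,-0.0347,0.1493,0,0,0,60,-0.0067,-0.0347,0.16,0,0,0,60,-0.0067,-0.0347,0.16,0,0,0,10,-0.0067,-0.0347,0.16,0,0,0,10,-0.0067,-0.0347,0.16,0,0,0,10,-0.0067,-0.0347,0.16,0,0,0,10], grip_force=40)

```text
clock: 14.88
ee_pos: [0.5637, 0.1375, 0.1047]
tcp_rot: [-0.0, 0.964, -0.265, 0.002]
wrist_force: [0.5, -1.4, 1.0]
finger_gap: 0.0208
gripper_force: 39.4
```

Run:
```python
from h import *
e,R=tool();x=R.as_matrix()[:,0];y0=np.arctan2(x[1],x[0]);s=sensors.state();print(e,y0,s['wrist_force'],s['finger_gap'],s['joint_pos'].round(2))
o=np.array([.7015,.0526]);v=e[:2]-o;print('radius',np.hypot(*v),'arm angle',np.arctan2(v[1],v[0])-(np.pi+.213-.75))
u=v/np.hypot(*v)
for a in list(np.arange(.1,1.36,.1))+[1.35]:
    c,sn=np.cos(a),np.sin(a);p=np.r_[o+.165*np.array([c*u[0]-sn*u[1],sn*u[0]+c*u[1]]),e[2]];print(round(a,2),sh(p))
```

```text
[0.56368619 0.1374809  0.10472814] -0.5364843879765195 [ 0.47468136 -1.41804091  1.03746178] 0.020811607972013868 [ 0.16  0.37  1.83 -0.    0.93  2.27]
radius 0.1618561501147654 arm angle -0.015035937325641235
0.1 [-2.6 16.4 -0. ]
0.2 [-0.4 32.8 -0.1]
0.3 [ 3.5 48.8 -0.1]
0.4 [ 8.9 64.4 -0.1]
0.5 [15.8 79.4 -0.1]
0.6 [24.2 93.6 -0.1]
0.7 [ 3.400e+01  1.068e+02 -1.000e-01]
0.8 [ 4.510e+01  1.191e+02 -1.000e-01]
0.9 [ 57.3 130.2  -0. ]
1.0 [ 70.5 140.   -0. ]
1.1 [ 84.7 148.4   0. ]
1.2 [9.970e+01 1.554e+02 1.000e-01]
1.3 [1.152e+02 1.608e+02 1.000e-01]
1.35 [123.2 162.9   0.2]
```

In the tool's units: 104 mm / 750 = 0.1387, 91.5 mm / 750 = 0.122, -0.7 rad / 4 = -0.175.

Emit:
carry_out(steps=[0.0011,0.0213,0,0,0,-0.025,10,0.004,0.0427,0,0,0,-0.05,10,0.0093,0.064,0,0,0,-0.075,10,0.0173,0.084,0,0,0,-0.1,10,0.0267,0.104,0,0,0,-0.125,10,0.032,0.1133,0,0,0,-0.1375,10,0.0373,0.122,0,0,0,-0.15,10,0.044,0.1307,0,0,0,-0.1625,10,0.0507,0.1387,0,0,0,-0.175,10])

```text
clock: 15.63
ee_pos: [0.5438, 0.0304, 0.1047]
tcp_rot: [-0.001, 0.997, 0.082, 0.003]
wrist_force: [1.8, 4.6, 0.4]
finger_gap: 0.0209
gripper_force: 40.8
```

```bash
cat > st.py <<'E'
from h import *
e,R=tool();x=R.as_matrix()[:,0];s=sensors.state();o=np.array([.7015,.0526]);v=e[:2]-o
an=np.arctan2(v[1],v[0])%(2*np.pi)
print(s['clock'],e,'yaw',np.arctan2(x[1],x[0]),'f',s['wrist_force'],s['finger_gap'],'r',np.hypot(*v),'arm',an-(np.pi+.213-.75))
t=np.array([-v[1],v[0]])/np.hypot(*v);print('tangential force',s['wrist_force'][:2]@t,'radial',s['wrist_force'][:2]@v/np.hypot(*v))
w=grab('wrist','w_%d.png'%(s['clock']*100))
H,S,V=cv2.split(cv2.cvtColor(w['color'],cv2.COLOR_RGB2HSV))
m=(((H<6)|(H>174))&(S>150)&(V>70)).astype(np.uint8);n,l,st,c=cv2.connectedComponentsWithStats(m)
for i in range(1,n):
    if st[i,4]>60: print(st[i],ray(w,*c[i],.13).round(3))
E
python3 st.py
```

```text
15.6333 [0.54382942 0.03036458 0.10473434] yaw 0.16385549335446292 f [1.83818089 4.63241    0.3885396 ] 0.020893381196419047 r 0.15923073414295594 arm 0.6771006411653322
tangential force -4.330332726684456 radial -2.4670528646048697
[ 299  240   46   81 2993] [0.546 0.031 0.13 ]
```

The arm is past the pin (0.68 rad) with only the spring force on it. I'll continue to the stop.

In the tool's units: 91.5 mm / 750 = 0.122, 78 mm / 750 = 0.104, -0.6 rad / 4 = -0.15.

Emit:
carry_out(steps=[0.0011,0.0213,0,0,0,-0.025,10,0.004,0.0427,0,0,0,-0.05,10,0.0093,0.064,0,0,0,-0.075,10,0.0173,0.084,0,0,0,-0.1,10,0.0267,0.104,0,0,0,-0.125,10,0.0373,0.122,0,0,0,-0.15,10,0.0373,0.122,0,0,0,-0.15,10])

```text
clock: 16.27
ee_pos: [0.5869, -0.0552, 0.1047]
tcp_rot: [-0.001, 0.928, 0.372, 0.003]
wrist_force: [-0.7, 10.7, 5.9]
finger_gap: 0.0209
gripper_force: 41.8
```

```bash
python3 st.py
```

```text
16.2667 [ 0.58686921 -0.05522063  0.10467206] yaw 0.7625832796626418 f [-0.67979176 10.66895718  5.93541804] 0.020922685240502427 r 0.15737060107061343 arm 1.291793564784526
tangential force -8.237158434532642 radial -6.814542177464087
[ 299  240   46   80 2969] [ 0.589 -0.054  0.13 ]
```

In the tool's units: 8 mm / 750 = 0.0107, 4 mm / 750 = 0.0053, -0.05 rad / 4 = -0.0125.

Emit:
carry_out(steps=[0.0027,0.0053,0,0,0,-0.0063,10,0.004,0.0107,0,0,0,-0.0125,10,0.004,0.0107,0,0,0,-0.0125,10])

```text
clock: 16.57
ee_pos: [0.5912, -0.0595, 0.1046]
tcp_rot: [-0.001, 0.919, 0.395, -0.0]
wrist_force: [-5.7, 2.9, 8.3]
finger_gap: 0.021
gripper_force: 42.0
```

```bash
python3 st.py
```

```text
16.5667 [ 0.59121482 -0.05953067  0.10463798] yaw 0.8122756929262015 f [-5.71731084  2.93911131  8.30180305] 0.021032895719376637 r 0.15727717259757748 arm 1.3306954578846457
tangential force -6.137103814657422 radial 1.9136288290647145
[ 299  239   46   81 2984] [ 0.593 -0.058  0.13 ]
[630 389  10  11  96] [ 0.671 -0.234  0.13 ]
```

In the tool's units: 4 mm / 750 = 0.0053, 2 mm / 750 = 0.0027, -0.02 rad / 4 = -0.005.

Emit:
carry_out(steps=[0,0.0027,0,0,0,-0.0025,10,0,0.0053,0,0,0,-0.005,10,0,0.0053,0,0,0,-0.005,10])

```text
clock: 16.87
ee_pos: [0.5928, -0.061, 0.1047]
tcp_rot: [-0.003, 0.915, 0.403, -0.001]
wrist_force: [-7.1, 5.3, 9.1]
finger_gap: 0.0208
gripper_force: 42.3
```

```bash
python3 st.py
```

```text
16.8667 [ 0.59277264 -0.06100726  0.1046563 ] yaw 0.8306394118111309 f [-7.07199059  5.29233315  9.13333303] 0.020751943223328448 r 0.157252184795219 arm 1.3443431001062134
tangential force -8.76840550467983 radial 1.0662579182731495
[ 299  239   46   82 2985] [ 0.595 -0.059  0.13 ]
[432 392  14   8  74] [ 0.593 -0.159  0.13 ]
[624 394  16   6  74] [ 0.674 -0.234  0.13 ]
```

In the tool's units: 3 mm / 750 = 0.004, 2 mm / 750 = 0.0027, -0.02 rad / 4 = -0.005.

Emit:
carry_out(steps=[0,0.0027,0,0,0,-0.0025,10,0,0.004,0,0,0,-0.005,10,0,0.004,0,0,0,-0.005,10])

```text
clock: 17.17
ee_pos: [0.593, -0.061, 0.1045]
tcp_rot: [-0.005, 0.911, 0.413, -0.002]
wrist_force: [-11.7, 9.9, 13.2]
finger_gap: 0.0205
gripper_force: 43.5
```

```bash
python3 st.py
```

```text
17.1667 [ 0.59300959 -0.06097871  0.10453372] yaw 0.8504488889389343 f [-11.66903933   9.91626922  13.20133356] 0.020542432342104667 r 0.15706779867730558 arm 1.3453072756130489
tangential force -15.28750394651405 radial 0.8894365093255902
[ 299  240   46   81 2987] [ 0.595 -0.059  0.13 ]
```

Force rose to 15 N with no further motion, at 1.345 rad, so the arm is on the end stop. I'll hold briefly, recheck, and hand in.

Emit:
carry_out(steps=[0,0,0,0,0,0,10,0,0,0,0,0,0,10,0,0,0,0,0,0,10,0,0,0,0,0,0,10,0,0,0,0,0,0,10,0,0,0,0,0,0,10])

```text
clock: 17.72
ee_pos: [0.593, -0.061, 0.1045]
tcp_rot: [-0.005, 0.911, 0.412, -0.002]
wrist_force: [-11.6, 10.0, 12.7]
finger_gap: 0.0203
gripper_force: 43.4
```

```bash
python3 st.py; python3 -c "
from h import *
print(robot.hand_in())"
```

```text
17.7167 [ 0.59297951 -0.0609944   0.10449751] yaw 0.8503598271373032 f [-11.61449796  10.0075546   12.67477741] 0.020291991317127066 r 0.1570999230084306 arm 1.3452378311778133
tangential force -15.31106239155535 radial 0.7868165888733035
[ 299  240   46   81 2989] [ 0.595 -0.059  0.13 ]
the job is handed in; nothing more can be done
None
```

I handed the job in at 17.7 s: the stop pin is driven down with the mallet and looks flush in the camera views, the mallet is back on the bench clear of the unit, and the gripper is holding the tension arm against its end stop (about 1.345 rad measured).

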